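# Slide a bare drive between two power filters into its dock

## Task

Push the small hard drive that lies flat on the table through the gap between the two low black power-filter boxes and on into the dock behind them, until it is fully home against the dock's stop; then press the dock's round button down and let it come up again. Only push with the fingertips: keep the drive flat on the table, never pick it up or press the button before the drive is home, and leave the other things where they are.

Things in the scene. Friction and masses are not known exactly. Their poses are not given: they have to be found in the camera images.
- small_drive: Small bare hard drive: aluminium slab, 70 mm (own x) by 100 mm (own y) by 15 mm high, about 0.17 kg, loose, lying flat. Origin: centre of its underside. Its -y end (dark connector) goes first into the dock. It starts before the gap, within 0.35 rad of the dock's direction and about 25 mm of its centre line.
- dock: Dock, fixed. Origin: on the table under the middle of the flat stop face. +y points out of its mouth to the gap and the drive (roughly the robot's left), +x roughly away from the robot; the drive travels along -y. Black housing 124 mm (x) by 72 mm (y) by 36 mm high, from y = 0 to -72 mm. Two low guide arms run out from it either side of the bay.
- dock_home (a point): Where the drive's origin lies when fully home: on the table in the bay, 50 mm out (+y) from the stop face; the drive's axes then parallel to the dock's. The bay has no floor. Guide arms 12 mm high: inner faces 41 mm either side of the centre line for the first 60 mm from the stop, then flaring out up to 83 mm from it (outermost 63 mm off the centre line).
- near_box: Low black power-filter box on the robot's side of the gap, fixed: 150 mm (x) by 80 mm (y) by 50 mm high, edges rounded 5 mm, axes parallel to the dock's. Origin: centre of its underside. Its +x face is one side of the gap.
- far_box: Low black power-filter box on the far side of the gap, fixed: 165 mm (x) by 84 mm (y) by 55 mm high, else like near_box. Its -x face is the other side of the gap, which is 75 to 79 mm wide, its middle within 2 mm of the dock's centre line. The boxes begin 105 mm or more out from the stop face.
- dock_button_top (a point): Centre of the top of the dock's round steel push button, 28 mm across, on the middle of the housing's top; pressed straight down, spring, 6 mm travel, about 5 N at the bottom.
- dock_button (a joint): Travel of the button, m: 0 up, 0.006 fully down.
- large_drive: Bystander: large hard drive lying flat, 102 x 147 x 26 mm, about 0.6 kg; too wide for the gap. Leave alone.
- screwdriver: Bystander: screwdriver lying on the table, black handle, 150 mm long. Leave alone.
- remote: Bystander: black remote control lying flat, 46 x 160 x 18 mm. Leave alone.
- foot_a: Bystander: chromed waisted equipment foot standing on the table beside the dock on the far side, 44 mm across, 34 mm high. Leave alone.
- foot_b: Bystander: second chromed foot, the same, beside the dock on the robot's side. Leave alone.
- mug: Bystander: white mug, 80 mm across, 90 mm high. Leave alone.
- cleaner: Bystander: metal spray can, 48 mm across, 150 mm high. Leave alone.
There are look-alikes about, which are no part of the job. Leave any red, turquoise or yellow look-alike of the small_drive alone.

How it is judged (in metres and radians):
On the way, in this order (a step that is already met when the one before it is completed fails the run):
1. the small drive is in the gap between the two power-filter boxes (y of small_drive in the frame of near_box between -0.03 and 0.03 m and x of small_drive in the frame of near_box between 0.105 and 0.13 m and angle between the y axis of small_drive and the y axis of dock, either way round below 0.25 rad), for 0.05 s.
2. the small drive is fully home in the dock (x of small_drive in the frame of dock between -0.01 and 0.01 m and y of small_drive in the frame of dock between 0.04 and 0.054 m and angle between the y axis of small_drive and the y axis of dock, either way round below 0.1 rad and height (world z) of small_drive below 0.006 m), for 0.2 s.
3. the dock's button is pressed down with the drive home (all of step 2 and value of joint dock_button above 0.0042 m), for 0.05 s.
At the end, for the whole second after the job is handed in: The small drive lies flat and at rest in the dock, its end within 4 mm of the stop face (origin less than 54 mm from the stop, within 10 mm of the dock's centre line, direction within 0.1 rad), and the button, having been pressed at least 4.2 mm with the drive home, is up again (less than 1.5 mm) (all of step 2 and value of joint dock_button below 0.0015 m and linear speed of small_drive below 0.01 m/s); the robot touches nothing.
It fails at once if the small drive is lifted or tipped off the table (origin above 8 mm or tilt over 0.15 rad) (height (world z) of small_drive above 0.008 m or angle between small_drive's own z axis and vertical above 0.15 rad).
It fails at once if the button is pressed (over 3 mm) while the drive is not home (value of joint dock_button above 0.003 m and not (x of small_drive in the frame of dock between -0.01 and 0.01 m and y of small_drive in the frame of dock between 0.04 and 0.054 m and angle between the y axis of small_drive and the y axis of dock, either way round below 0.1 rad and height (world z) of small_drive below 0.006 m)).
It fails at once if a bystander is displaced by more than 20 mm (distance of any of large_drive, screwdriver, remote, foot_a, foot_b, mug, cleaner from where it was at the start of the episode above 0.02 m).
It also fails if it takes over 67 s, if anything falls off the work surface, if the arm or the gripper's body presses on something with over 40 N, if the wrist force passes 120 N, or if a joint passes its speed limit or range.

## Robot

A 6-joint arm with a two-finger parallel gripper is mounted at the origin on the work surface. World frame = base frame: x ahead of the robot, y to its left, z up, the work surface at z = 0. Lengths are in m, angles in degrees, forces in N, time in s.
With the tool pointing down it reaches from about 0.375 to 0.9 m from the base axis. Payload 3.1 kg.
Tool frame: the origin (TCP) lies at the very end of the fingers, on their centre line; the grasp point (between the pads) lies 19 mm behind it (bot.grip_point_offset is the distance from the TCP to the grasp point, in m); z points along the fingers, x is the direction in which the jaws open and shut, and the axes are right-handed (so a half turn about z gives the same grasp; the last joint's range is limited). The gripper opens to 87 mm and grips with 3 to 60 N. Pads are 19 mm wide; open, the fingers measure 117 mm over their backs; the gripper's body (75 mm by 190 mm) begins 51 mm behind the grasp point.
Start: joints at [-75.544, 30.224, 82.088, -0, 67.689, -10.227], TCP at [0.261, -0.568, 0.223] pointing down, gripper open.
Joint ranges: [-176.69, 176.69], [-43.24, 126.21], [12.49, 139.97], [-82, 262], [0, 151.66], [-163.58, 163.58]. Speed limits (degrees/s): [159.86, 159.86, 180, 180, 180, 180].

## Interface

Orientations are given as a 3x3 rotation matrix whose columns are the frame's x, y, z axes.
In Python, from rig import bot, capture, recognise, place_of gives the robot as it stands.
- The arm moves only by the tool send_rows, never from a script. Its argument "motion" is a list of rows, each a list of 2 entries, a list of its own where there are three numbers: the shift along the tool's x, y, z in mm, then the turn about the tool's z in rad. A call has exactly 5 rows; each row shifts and turns the pose as measured when the row begins, along the tool's axes as they then stand; what a row does not reach is not made up. A row lasts 1/12 s, in which the tool goes at most 41.7 mm and 7.16 degrees, less where a joint would pass 70% of its speed; a pose out of reach is approached as far as the arm can. A call with a gripper value outside its range is refused whole. "gripper" is the closure, from 0 (fully open) to 1 (shut), set as the call begins (left out, the last holds). The fingers move at their own pace and stop on an object; the grip force is fixed at half the most. Time passes only in rows, so rows that do not move let the fingers close, or fill a call up. It gives the time, the measured TCP pose, the force and the opening at its end, in the units of the state.
- bot.read_state(): the state, without advancing time (a new reading comes with each control period).
- capture(name): name is "scene" or "top"; returns a dict with "image" (420x560x3 uint8, blue, green, red), "fx", "fy", "cx", "cy" (pixels), "rvec" (rotation vector, rad) and "tvec" (3), from world to camera coordinates, as OpenCV has them. Camera axes: x right, y down, z forward; pixel columns grow to the right and rows downward; lengths in m; the calibration is good to about 2 mm. A picture is of the moment at which its call begins. There is no depth.
- bot.hand_in(): hands the job in, once; it reports no verdict.
Trained networks look in the newest picture that a camera, given by its name, has taken for a name from the list of things; names that differ only in an ending like _2 or _b are one class to them, and where a whole thing is asked for, a point or a joint stands for the part that bears it (a point fixed in the world has none). Each returns a list of dicts, best first, with "p" (0 to 1); they miss things now and then, are a little off and sometimes report something else, mostly with a low value. They report only what shows in the picture. A call takes as long as a camera call. They do not tell look-alikes from the thing itself.
- recognise(camera, target): "xy" ([column, row] in pixels, amid what is visible of it).
- place_of(camera, target): "xy" ([column, row] in pixels: a listed point, or the origin of a listed thing).
The state is a dict: "time_s": time; "joint_positions": joint angles; "qvel": joint speeds; "tau": joint torques, N m; "position": TCP position; "tcp_rot": TCP orientation; "force": force on the tool from outside, world axes, zero at the start; "moment": the same for the moment, N m; "opening": opening from 0.0 (shut) to 1.0 (fully open).
Only numpy, scipy, OpenCV 4.12 (cv2) and the standard library are available. Lean on these libraries where they do the work, as an engineer would, in place of code of your own. Each camera call takes 0.05 s, during which the arm holds its last target.

## Working session

There is one attempt and no reset: what is moved stays moved. The work goes in short steps, Python scripts to look and compute and a tool call to move; the robot and the scene stay as the last step left them, time stands still between calls to the robot, and variables do not carry over. Pictures are saved under pics/ and viewed, and the job is handed in when it is done.

Besides the shell and the picture viewer there is one more tool, called as name(argument=value, ...), one argument or row to a line, values as JSON. send_rows: Moves the arm, as the interface text tells. Its arguments: {"type":"object","properties":{"motion":{"type":"array","items":{"type":"array"}},"gripper":{"type":"number"}},"required":["motion"]}

```bash
mkdir -p pics; ls; cat > h.py <<'E'
import numpy as np,cv2
from rig import bot,capture,recognise,place_of
def ray(c,px,z=0.0):
    K=np.array([[c["fx"],0,c["cx"]],[0,c["fy"],c["cy"]],[0,0,1.]])
    R,_=cv2.Rodrigues(np.array(c["rvec"],float));t=np.array(c["tvec"],float).ravel()
    d=R.T@np.linalg.inv(K)@np.array([px[0],px[1],1.]);o=-R.T@t
    return o+d*(z-o[2])/d[2]
def proj(c,P):
    K=np.array([[c["fx"],0,c["cx"]],[0,c["fy"],c["cy"]],[0,0,1.]])
    return cv2.projectPoints(np.array(P,float).reshape(-1,3),np.array(c["rvec"],float),np.array(c["tvec"],float),K,None)[0].reshape(-1,2)
E
python3 - <<'E'
from h import *
for n in("top","scene"):
    c=capture(n);cv2.imwrite(f"pics/{n}0.png",c["image"])
    R,_=cv2.Rodrigues(np.array(c["rvec"],float));print(n,-R.T@np.array(c["tvec"]).ravel(),c["fx"])
    for t,z in(("small_drive",0),("dock",0),("dock_home",0),("near_box",0),("far_box",0),("dock_button_top",.04)):
        for r in place_of(n,t)[:4]:print(t,np.round(r["xy"],1),round(r["p"],2),ray(c,r["xy"],z).round(4))
s=bot.read_state();print(s["time_s"],s["position"],s["tcp_rot"],s["opening"])
E
```

```text
pics
top [ 0.20499319 -0.01532552  1.65820852] 498.5724557458259
small_drive [190.9 287.5] 0.91 [0.2613 0.2673 0.    ]
small_drive [229.  263.1] 0.77 [0.3413 0.1442 0.    ]
small_drive [225.3 207. ] 0.6 [0.5306 0.1608 0.    ]
small_drive [204.6 159.8] 0.55 [0.6965 0.236  0.    ]
dock [318.7 201.7] 0.73 [ 0.5498 -0.156   0.    ]
dock_home [307.3 200.4] 0.68 [ 0.5542 -0.1173  0.    ]
near_box [278.2 239.7] 0.93 [ 0.4196 -0.0187  0.    ]
near_box [157.7 205. ] 0.6 [0.5369 0.3897 0.    ]
far_box [272.6 172.8] 0.78 [0.6508 0.0011 0.    ]
far_box [173.4 241.7] 0.36 [0.4121 0.3312 0.    ]
dock_button_top [336.4 199.3] 0.57 [ 0.5498 -0.2115  0.04  ]
scene [ 0.91399085 -0.71185531  0.6662766 ] 379.9457529154967
small_drive [382.7 203. ] 0.79 [0.6923 0.2584 0.    ]
small_drive [266.2 184.7] 0.75 [0.3365 0.1542 0.    ]
small_drive [318.4 201.1] 0.66 [0.5218 0.1622 0.    ]
small_drive [412.9 182.6] 0.57 [0.7375 0.4246 0.    ]
dock [269.6 270.7] 0.92 [ 0.5553 -0.1646  0.    ]
dock [315.7 202.1] 0.69 [0.5172 0.1531 0.    ]
dock [216.2 301.3] 0.19 [ 0.5057 -0.3069  0.    ]
near_box [255.1 224.8] 0.74 [ 0.4242 -0.0363  0.    ]
far_box [336.7 247.6] 0.69 [ 0.6586 -0.0013  0.    ]
dock_button_top [261.3 263.2] 0.55 [ 0.5472 -0.1873  0.04  ]
0.7 [ 0.26101624 -0.56787804  0.22257393] [[ 4.17575889e-01 -9.08642051e-01 -6.23635376e-09]
 [-9.08642050e-01 -4.17575888e-01 -5.34935421e-05]
 [ 4.86038777e-05  2.23432800e-05 -9.99999999e-01]] 0.9987721793708496
```

```bash
python3 - <<'E'
import cv2
a=cv2.imread("pics/top0.png")[130:290,150:390];cv2.imwrite("pics/top0c.png",cv2.resize(a,None,fx=3.33,fy=3.33,interpolation=cv2.INTER_CUBIC))
a=cv2.imread("pics/scene0.png")[150:330,200:440];cv2.imwrite("pics/scene0c.png",cv2.resize(a,None,fx=3.33,fy=3.33,interpolation=cv2.INTER_CUBIC))
E
```

```text
(no output)
```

View pics/top0c.png

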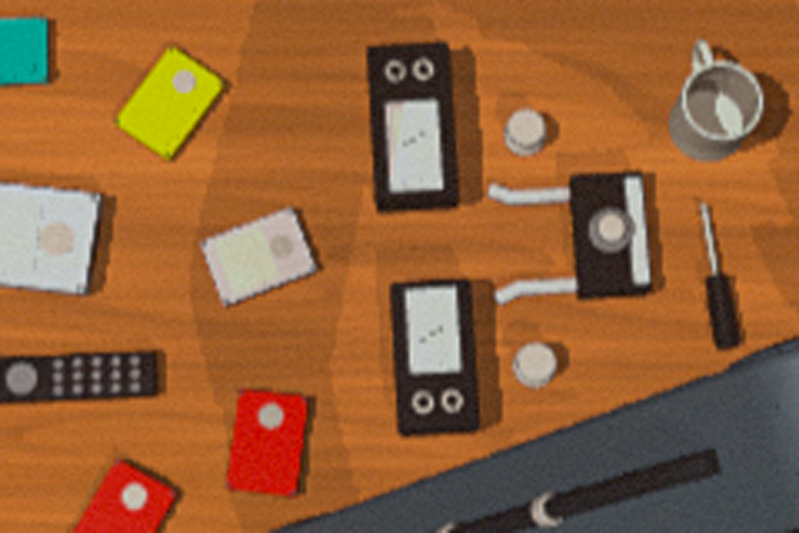

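View pics/scene0c.png

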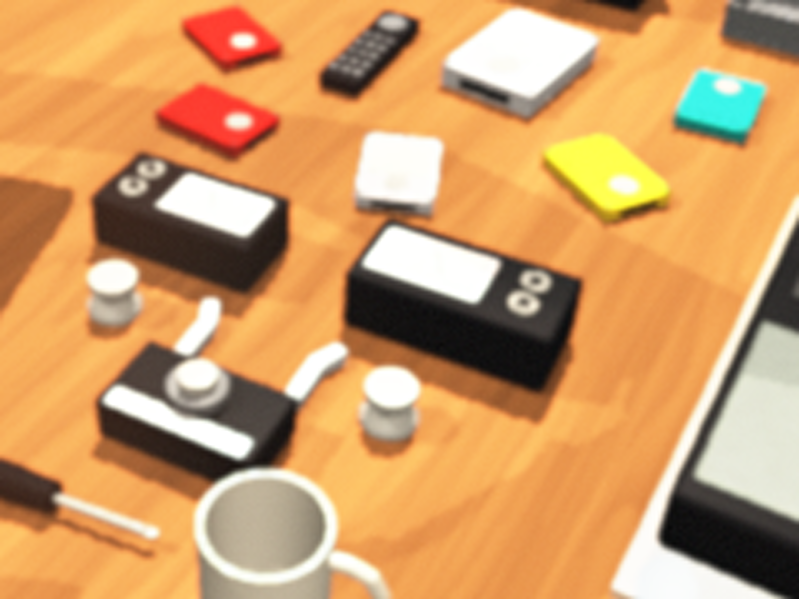

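View pics/top0.png

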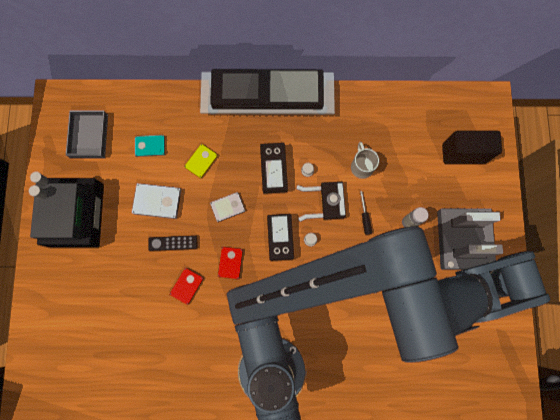

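The real (silver) drive is at crop pixel (260,256), full image about (228,207). It sits left of the gap, with the boxes at (270,168) and (280,236) and the dock at (334,201). The red, yellow and turquoise items are look-alikes. Next I fit the geometry from the corners.

```bash
cat > fit.py <<'E'
from h import *
from scipy.optimize import least_squares
def rect(x,y,a,w,l,z):
    c,s=np.cos(a),np.sin(a)
    return np.array([[x+c*u-s*v,y+s*u+c*v,z] for u,v in((-w/2,l/2),(w/2,l/2),(w/2,-l/2),(-w/2,-l/2))])
E
python3 - <<'E'
from fit import *
c=capture("top");s=capture("scene")
def T(p):return np.array(p)/3.33-0.35+np.array([150,130])
def S(p):return np.array(p)/3.33-0.35+np.array([200,150])
# image-top corners: order: nearL... use (-x,+y),(+x,+y),(+x,-y),(-x,-y): top view: +y left,+x up
D={"near":(T([(399,435),(391,285),(470,281),(480,432)]),.15,.08,.05),
"far":(T([(378,211),(368,46),(447,42),(458,205)]),.165,.084,.055),
"drive":(T([(226,305),(201,243),(292,208),(320,267)]),.07,.1,.015),
"dock":(T([(577,299),(572,175),(640,172),(652,294)]),.124,.072,.036)}
for k,(p,w,l,z) in D.items():
    f=lambda q:(proj(c,rect(*q,w,l,z))-p).ravel()
    r=least_squares(f,[.5,0,0]);print(k,r.x.round(4),np.degrees(r.x[2]).round(1),r.fun.round(1))
SD={"drive":S([(360,200),None or (362,135),(440,138),(430,203)]),}
E
```

```text
near [ 0.4219 -0.0253  0.0575] 3.3 [-0.3  0.5 -0.3 -0.2  0.4 -0.4  0.2  0. ]
far [ 0.6551 -0.0027  0.0664] 3.8 [-0.7 -0.9 -0.6  0.9  0.6  0.6  0.7 -0.6]
drive [0.5298 0.1513 0.4003] 22.9 [ 0.1  0.3 -0.   0.   0.3 -0.7 -0.3  0.3]
dock [ 0.5479 -0.2003  0.0513] 2.9 [ 0.4 -0.5 -0.5  0.3  0.5  0.2 -0.4 -0. ]
```

```bash
cat > ov.py <<'E'
from fit import *
A=.0575
M={"near":(.4219,-.0253,A,.15,.08,.05),"far":(.6551,-.0027,A,.165,.084,.055),"dock":(.5479,-.2003,A,.124,.072,.036)}
def overlay(n,drive,tag,roi):
    c=capture(n);k=4;im=cv2.resize(c["image"],None,fx=k,fy=k,interpolation=cv2.INTER_CUBIC)
    L=dict(M);L["drive"]=(*drive,.07,.1,.015)
    for v in L.values():
        for z in(v[5],0) if n=="scene" else (v[5],):
            q=((proj(c,rect(*v[:5],z))+.5)*k-.5).round().astype(int);cv2.polylines(im,[q],True,(0,255,0),1)
    x,y,w,h=[k*i for i in roi];o=im[y:y+h,x:x+w];cv2.imwrite(f"pics/{tag}.png",o)
E
python3 - <<'E'
from ov import *
overlay("top",(.5298,.1513,.40),"o1",(195,130,175,150))
overlay("scene",(.5298,.1513,.40),"o2",(215,180,175,130))
E
```

```text
(no output)
```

View pics/o1.png

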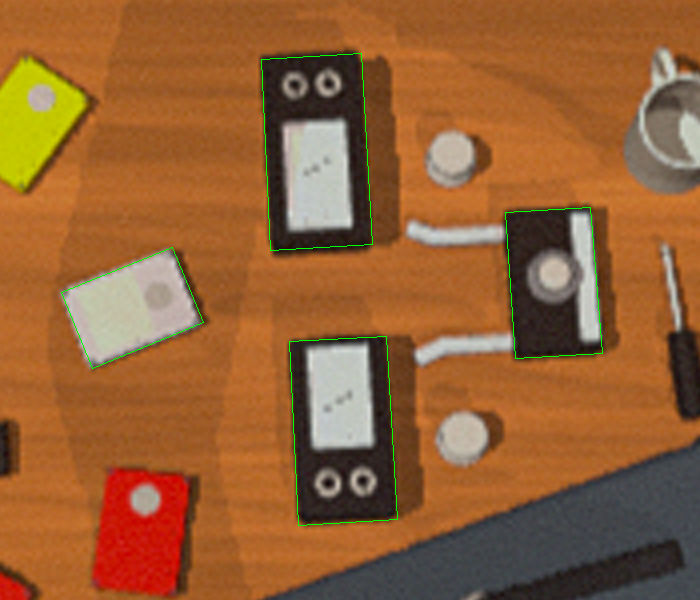

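View pics/o2.png

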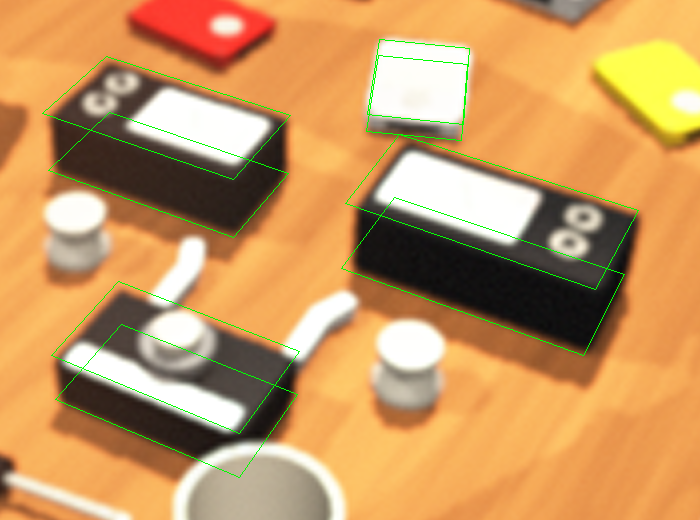

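send_rows(
  motion=[
    [[0,0,0],-0.12],
    [[0,0,0],-0.12],
    [[0,0,0],-0.12],
    [[0,0,0],-0.12],
    [[0,0,0],-0.12],
  ],
  gripper=0.65,
)

```text
time_s: 1.32
position: [0.2611, -0.5679, 0.2226]
tcp_rot: [[0.869, -0.494, 0.0], [-0.494, -0.869, -0.0], [0.0, 0.0, -1.0]]
force: [-0.0, -1.1, 0.1]
opening: 0.708
```

send_rows(
  motion=[
    [[0,0,0],-0.12],
    [[0,0,0],-0.12],
    [[0,0,0],-0.12],
    [[0,0,0],-0.12],
    [[0,0,0],-0.12],
  ],
)

```text
time_s: 1.73
position: [0.2611, -0.5679, 0.2227]
tcp_rot: [[0.994, 0.108, 0.0], [0.108, -0.994, -0.0], [0.0, 0.0, -1.0]]
force: [0.1, 0.5, -0.5]
opening: 0.377
```

send_rows(
  motion=[
    [[0,0,0],0.05],
    [[14,-37,0],0],
    [[14,-37,0],0],
    [[14,-37,0],0],
    [[14,-37,0],0],
  ],
)

```text
time_s: 2.15
position: [0.3071, -0.4231, 0.2215]
tcp_rot: [[0.999, 0.051, 0.002], [0.051, -0.999, -0.012], [0.001, 0.012, -1.0]]
force: [1.0, 0.9, -0.1]
opening: 0.351
```

send_rows(
  motion=[
    [[14,-37,0],0],
    [[14,-37,0],0],
    [[14,-37,0],0],
    [[14,-37,0],0],
    [[14,-37,0],0],
  ],
)

```text
time_s: 2.57
position: [0.3692, -0.227, 0.2202]
tcp_rot: [[0.999, 0.046, 0.005], [0.046, -0.999, -0.014], [0.004, 0.014, -1.0]]
force: [0.1, 0.7, 0.7]
opening: 0.352
```

send_rows(
  motion=[
    [[14,-37,0],0],
    [[14,-37,0],0],
    [[14,-37,0],0],
    [[14,-37,0],0],
    [[14,-37,0],0],
  ],
)

```text
time_s: 2.98
position: [0.4327, -0.0302, 0.2196]
tcp_rot: [[0.999, 0.043, 0.01], [0.043, -0.999, -0.017], [0.009, 0.017, -1.0]]
force: [1.3, -0.6, 0.6]
opening: 0.353
```

send_rows(
  motion=[
    [[14,-37,0],0],
    [[14,-37,0],0],
    [[14,-37,0],0],
    [[14,-37,0],0],
    [[14,-37,0],0],
  ],
)

```text
time_s: 3.4
position: [0.4966, 0.1682, 0.2188]
tcp_rot: [[0.999, 0.044, 0.015], [0.044, -0.999, -0.018], [0.014, 0.018, -1.0]]
force: [0.4, -1.4, -0.2]
opening: 0.353
```

send_rows(
  motion=[
    [[8,-25,0],-0.016],
    [[8,-25,0],0],
    [[8,-25,0],0],
    [[0,0,0],0],
    [[0,0,0],0],
  ],
)

```text
time_s: 3.82
position: [0.5195, 0.2581, 0.2184]
tcp_rot: [[0.997, 0.072, 0.021], [0.072, -0.997, -0.013], [0.02, 0.015, -1.0]]
force: [0.2, 0.1, 0.3]
opening: 0.35
```

```bash
cat > look.py <<'E'
from fit import *
import sys
A=.06
S=np.array([.5457,-.1644])
def ctrl():
    s=bot.read_state();p=np.array(s["position"]);R=np.array(s["tcp_rot"])
    c,sn=np.cos(A),np.sin(A);d=p[:2]-S
    print("t",round(s["time_s"],2),"tcp",p.round(4),"tcp dock xy mm",np.round([1e3*(c*d[0]+sn*d[1]),1e3*(-sn*d[0]+c*d[1])],1),"yaw",round(np.arctan2(R[1,0],R[0,0]),4),"z",R[:,2].round(3),"F",np.round(s["force"],1),"op",round(s["opening"],3))
E
python3 - <<'E'
from look import *
ctrl()
c=capture("top");k=4;cv2.imwrite("pics/t1.png",cv2.resize(c["image"][130:280,180:370],None,fx=k,fy=k,interpolation=cv2.INTER_CUBIC))
E
```

```text
t 3.82 tcp [0.5195 0.2581 0.2184] tcp dock xy mm [ -0.8 423.3] yaw 0.072 z [ 0.021 -0.013 -1.   ] F [0.2 0.1 0.3] op 0.35
```

View pics/t1.png

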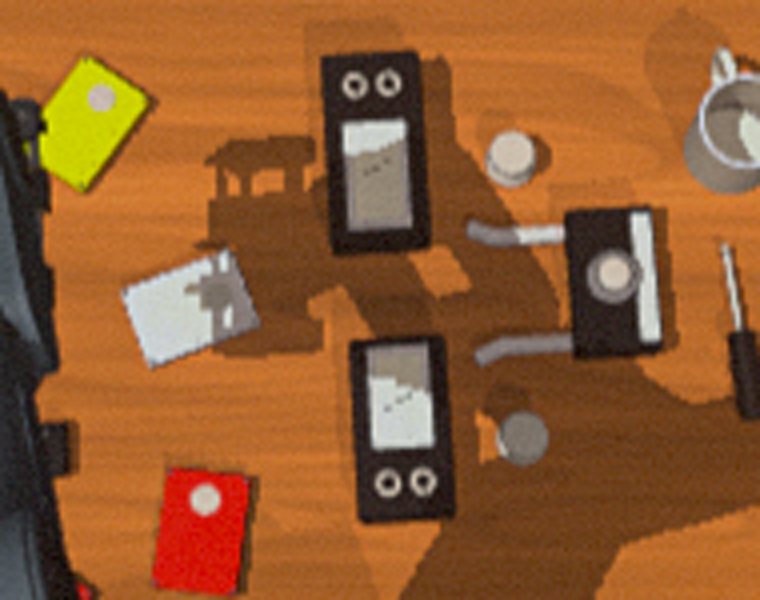

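send_rows(
  motion=[
    [[0,0,35],0.012],
    [[0,0,35],0],
    [[0,0,35],0],
    [[0,0,35],0],
    [[0,0,0],0],
  ],
)

```text
time_s: 4.28
position: [0.527, 0.252, 0.0792]
tcp_rot: [[0.998, 0.053, 0.033], [0.054, -0.998, -0.011], [0.032, 0.013, -0.999]]
force: [-0.4, -0.2, -0.7]
opening: 0.352
```

send_rows(
  motion=[
    [[-3,0,30],0],
    [[0,0,25],0],
    [[0,0,10],0],
    [[0,0,0],0],
    [[0,0,0],0],
  ],
)

```text
time_s: 4.7
position: [0.5291, 0.2466, 0.0175]
tcp_rot: [[0.998, 0.047, 0.035], [0.047, -0.999, -0.012], [0.035, 0.013, -0.999]]
force: [0.8, -0.3, 0.1]
opening: 0.35
```

```bash
python3 -c "
from look import *
ctrl()"
```

```text
t 4.7 tcp [0.5291 0.2466 0.0175] tcp dock xy mm [  8.1 411.3] yaw 0.0474 z [ 0.035 -0.012 -0.999] F [ 0.8 -0.3  0.1] op 0.35
```

send_rows(
  motion=[
    [[-5,0,5],-0.012],
    [[-5,0,4],0],
    [[0,0,2],0],
    [[0,0,0],0],
    [[0,0,0],0],
  ],
)

```text
time_s: 5.12
position: [0.5225, 0.2466, 0.0123]
tcp_rot: [[0.997, 0.06, 0.046], [0.06, -0.998, -0.009], [0.046, 0.012, -0.999]]
force: [-0.8, -0.9, 0.6]
opening: 0.349
```

```bash
python3 - <<'E'
from look import *
ctrl()
c=capture("scene");k=4;cv2.imwrite("pics/s1.png",cv2.resize(c["image"][140:290,230:420],None,fx=k,fy=k,interpolation=cv2.INTER_CUBIC))
E
```

```text
t 5.12 tcp [0.5225 0.2466 0.0123] tcp dock xy mm [  1.5 411.6] yaw 0.0604 z [ 0.046 -0.009 -0.999] F [-0.8 -0.9  0.6] op 0.349
```

View pics/s1.png

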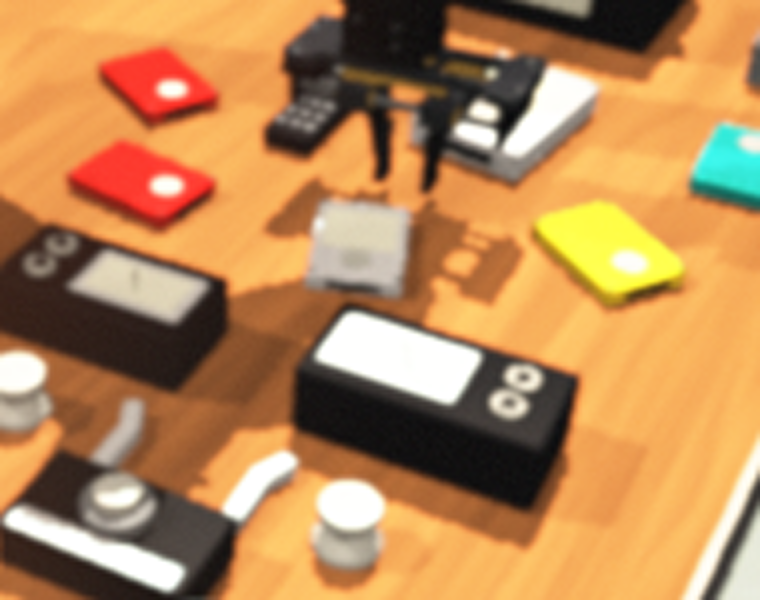

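send_rows(
  motion=[
    [[-4,5,7],0],
    [[0,10,0],0],
    [[0,0,0],0],
    [[0,0,0],0],
    [[0,0,0],0],
  ],
)

```text
time_s: 5.58
position: [0.52, 0.2298, 0.005]
tcp_rot: [[0.997, 0.06, 0.047], [0.06, -0.998, -0.009], [0.047, 0.011, -0.999]]
force: [-0.5, 0.5, -0.0]
opening: 0.351
```

```bash
python3 - <<'E'
from look import *
ctrl()
E
```

```text
t 5.58 tcp [0.52   0.2298 0.005 ] tcp dock xy mm [ -2. 395.] yaw 0.0605 z [ 0.047 -0.009 -0.999] F [-0.5  0.5 -0. ] op 0.351
```

send_rows(
  motion=[
    [[0,5,0],0],
    [[0,5,0],0],
    [[0,5,0],0],
    [[0,5,0],0],
    [[0,5,0],0],
  ],
)

```text
time_s: 6.0
position: [0.5223, 0.2036, 0.0053]
tcp_rot: [[0.997, 0.061, 0.049], [0.061, -0.998, -0.008], [0.048, 0.011, -0.999]]
force: [0.8, 0.8, -0.1]
opening: 0.347
```

send_rows(
  motion=[
    [[0,5,0],0],
    [[0,5,0],0],
    [[0,5,0],0],
    [[0,5,0],0],
    [[0,0,0],0],
  ],
)

```text
time_s: 6.42
position: [0.524, 0.1801, 0.0056]
tcp_rot: [[0.997, 0.059, 0.049], [0.06, -0.998, -0.008], [0.048, 0.011, -0.999]]
force: [0.8, 0.1, 0.1]
opening: 0.35
```

```bash
python3 - <<'E'
from look import *
ctrl()
c=capture("top");k=4;cv2.imwrite("pics/t2.png",cv2.resize(c["image"][130:280,180:370],None,fx=k,fy=k,interpolation=cv2.INTER_CUBIC))
E
```

```text
t 6.42 tcp [0.524  0.1801 0.0056] tcp dock xy mm [ -1.  345.1] yaw 0.0599 z [ 0.049 -0.008 -0.999] F [0.8 0.1 0.1] op 0.35
```

View pics/t2.png

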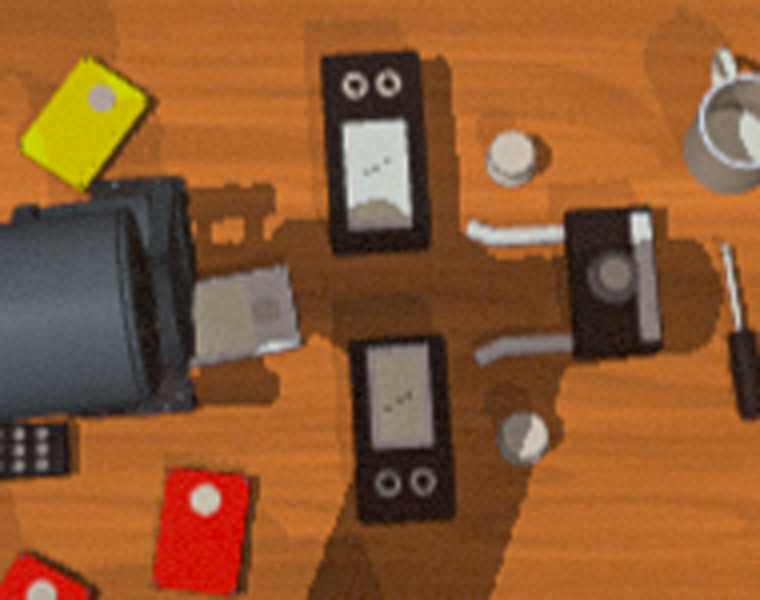

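```bash
cat >> look.py <<'E'
def dk(p):
    c,sn=np.cos(A),np.sin(A);d=np.array(p)[:2]-S
    return np.array([1e3*(c*d[0]+sn*d[1]),1e3*(-sn*d[0]+c*d[1])])
def pt(c,q,off=(180,130),z=.015,k=4):
    return dk(ray(c,((q[0]+.5)/k-.5+off[0],(q[1]+.5)/k-.5+off[1]),z))
E
python3 - <<'E'
from look import *
c=capture("top")
a=pt(c,(285,266));b=pt(c,(300,345));print(a,b,np.linalg.norm(a-b),"rel yaw",np.arctan2((a-b)[1],(a-b)[0]))
a=pt(c,(333,252),z=.055);b=pt(c,(429,248),z=.055);d=pt(c,(350,342),z=.05);e=pt(c,(444,337),z=.05);print(a,b,d,e)
E
```

```text
[ 33.8281616  236.64612939] [-34.46004969 227.30531134] 68.92409362765143 rel yaw 0.13594157878991134
[ 34.47664373 194.98389328] [ 33.33038895 115.80563836] [-40.64000814 185.07649806] [-40.90943271 107.94052339]
```

send_rows(
  motion=[
    [[0,4,0],0],
    [[0.5,4,0],0],
    [[0.5,4,0],0],
    [[0.5,4,0],0],
    [[0,0,0],0],
  ],
)

```text
time_s: 6.93
position: [0.5266, 0.1642, 0.0059]
tcp_rot: [[0.997, 0.061, 0.05], [0.062, -0.998, -0.007], [0.049, 0.011, -0.999]]
force: [-0.5, 0.7, -0.1]
opening: 0.351
```

```bash
python3 - <<'E'
from look import *
ctrl()
c=capture("top");k=6;cv2.imwrite("pics/t3.png",cv2.resize(c["image"][175:245,220:330],None,fx=k,fy=k,interpolation=cv2.INTER_CUBIC))
E
```

```text
t 6.93 tcp [0.5266 0.1642 0.0059] tcp dock xy mm [  0.7 329.1] yaw 0.0619 z [ 0.05  -0.007 -0.999] F [-0.5  0.7 -0.1] op 0.351
```

View pics/t3.png

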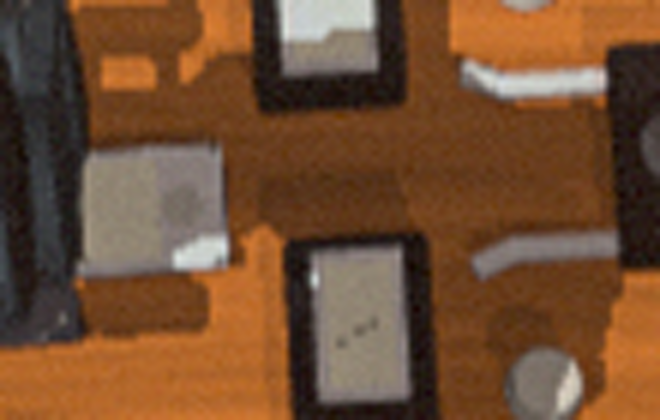

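```bash
python3 - <<'E'
from look import *
c=capture("top")
P=lambda q,z:pt(c,q,(220,175),z,6)
a=P((221,145),.015);b=P((229,267),.015);print(a,b,np.linalg.norm(a-b),"rel yaw",np.arctan2((a-b)[1],(a-b)[0]))
a=P((83,152),.015);print(a)
for q,z in(((260,110),.055),((404,103),.055),((287,239),.05),((427,234),.05)):print(P(q,z))
E
```

```text
[ 23.71749846 218.43924056] [-45.93548824 217.41114216] 69.66057380339221 rel yaw 0.014759219878138984
[ 24.13644722 295.9142067 ]
[ 33.48493969 194.89783248]
[ 32.90060332 115.69431154]
[-38.34024848 183.996436  ]
[-39.9628111  107.47030351]
```

send_rows(
  motion=[
    [[0,-10,0],0],
    [[0,-5,-20],0],
    [[-20,0,-15],0],
    [[-27,0,0],0],
    [[-27,20,0],0],
  ],
  gripper=1,
)

```text
time_s: 7.45
position: [0.4584, 0.1605, 0.0387]
tcp_rot: [[0.996, 0.062, 0.064], [0.063, -0.998, -0.004], [0.064, 0.008, -0.998]]
force: [-0.1, -0.6, 0.5]
opening: 0.068
```

send_rows(
  motion=[
    [[0,20,0],0],
    [[0,20,0],0],
    [[0,10,0],0],
    [[0,0,0],0],
    [[0,0,0],0],
  ],
)

```text
time_s: 7.87
position: [0.4512, 0.1114, 0.0397]
tcp_rot: [[0.996, 0.067, 0.052], [0.067, -0.998, -0.005], [0.052, 0.008, -0.999]]
force: [-0.0, -0.3, -0.7]
opening: 0.008
```

```bash
python3 - <<'E'
from look import *
ctrl()
c=capture("top");k=6;cv2.imwrite("pics/t4.png",cv2.resize(c["image"][165:265,190:310],None,fx=k,fy=k,interpolation=cv2.INTER_CUBIC))
E
```

```text
t 7.87 tcp [0.4512 0.1114 0.0397] tcp dock xy mm [-77.8 281. ] yaw 0.0673 z [ 0.052 -0.005 -0.999] F [-0.  -0.3 -0.7] op 0.008
```

View pics/t4.png

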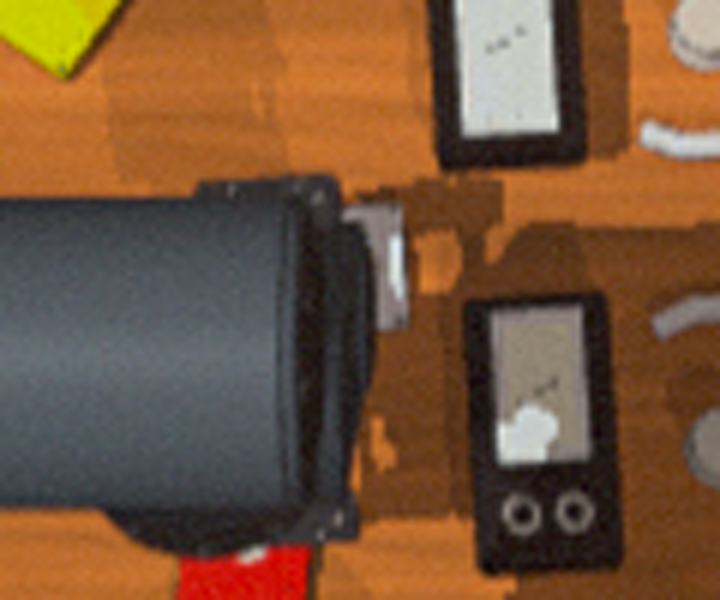

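send_rows(
  motion=[
    [[0,13,15],0],
    [[0,0,19],0],
    [[0,0,0],0],
    [[4,0,0],0],
    [[0,0,0],0],
  ],
)

```text
time_s: 8.33
position: [0.4608, 0.1027, 0.0061]
tcp_rot: [[0.996, 0.073, 0.058], [0.073, -0.997, -0.004], [0.057, 0.008, -0.998]]
force: [0.5, -0.1, 0.3]
opening: 0.002
```

```bash
python3 - <<'E'
from look import *
ctrl()
for n,r in(("top",(165,265,220,340)),("scene",(170,250,240,370))):
    c=capture(n);k=6;cv2.imwrite(f"pics/{n}5.png",cv2.resize(c["image"][r[0]:r[1],r[2]:r[3]],None,fx=k,fy=k,interpolation=cv2.INTER_CUBIC))
E
```

```text
t 8.33 tcp [0.4608 0.1027 0.0061] tcp dock xy mm [-68.7 271.7] yaw 0.0733 z [ 0.058 -0.004 -0.998] F [ 0.5 -0.1  0.3] op 0.002
```

View pics/top5.png

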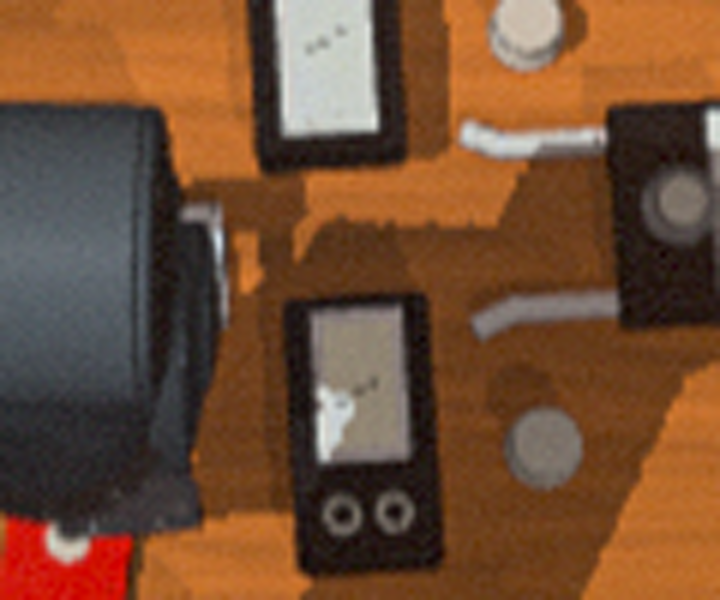

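View pics/scene5.png

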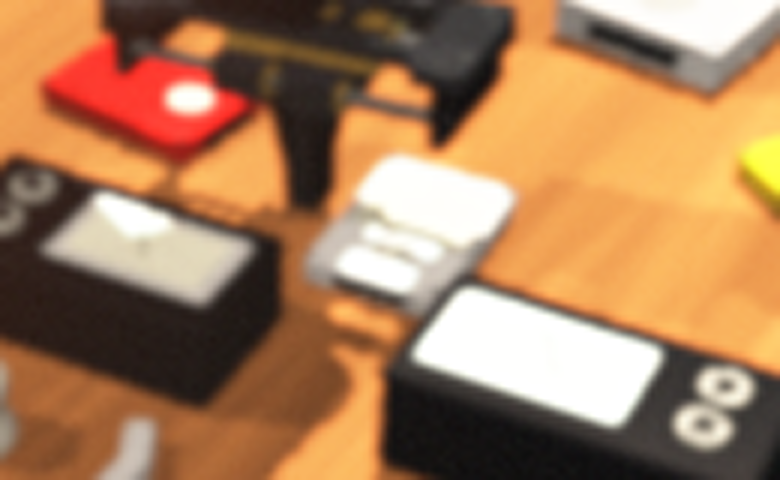

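send_rows(
  motion=[
    [[5,3,0],0.012],
    [[5,0,0],0],
    [[4,0,0],0],
    [[0,0,0],0],
    [[0,0,0],0],
  ],
)

```text
time_s: 8.85
position: [0.4763, 0.1011, 0.0096]
tcp_rot: [[0.996, 0.061, 0.06], [0.061, -0.998, -0.004], [0.06, 0.008, -0.998]]
force: [-0.1, 0.6, -0.7]
opening: 0.007
```

```bash
cat > sn.py <<'E'
from look import *
import sys
ctrl();tag=sys.argv[1]
im=[]
for n,r in(("top",(165,265,220,340)),("scene",(170,250,240,370))):
    c=capture(n);k=5;im.append(cv2.resize(c["image"][r[0]:r[1],r[2]:r[3]],None,fx=k,fy=k,interpolation=cv2.INTER_CUBIC))
cv2.imwrite(f"pics/{tag}a.png",im[0]);cv2.imwrite(f"pics/{tag}b.png",im[1])
E
python3 sn.py u6
```

```text
t 8.85 tcp [0.4763 0.1011 0.0096] tcp dock xy mm [-53.3 269.2] yaw 0.0614 z [ 0.06  -0.004 -0.998] F [-0.1  0.6 -0.7] op 0.007
```

View pics/u6a.png

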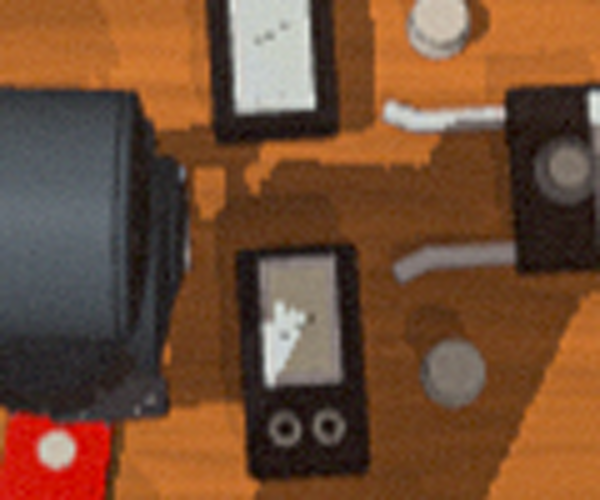

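View pics/u6b.png

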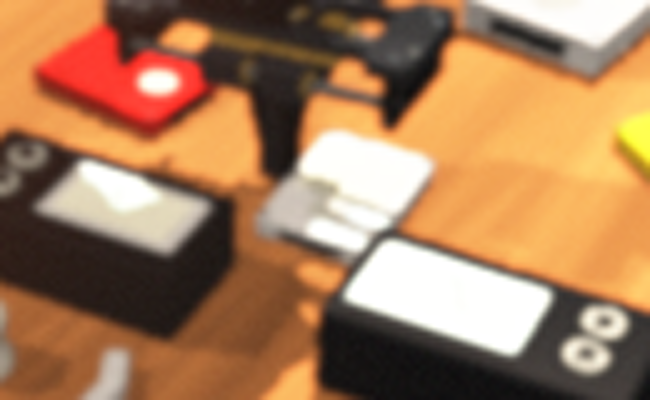

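send_rows(
  motion=[
    [[0,0,4],0],
    [[3,0,0.3],0],
    [[3,0,0.3],0],
    [[0,0,0],0],
    [[0,0,0],0],
  ],
)

```text
time_s: 9.37
position: [0.4807, 0.1014, 0.0044]
tcp_rot: [[0.997, 0.061, 0.055], [0.061, -0.998, -0.004], [0.055, 0.007, -0.998]]
force: [-0.6, 0.1, 0.4]
opening: 0.004
```

```bash
python3 sn.py u7
```

```text
t 9.37 tcp [0.4807 0.1014 0.0044] tcp dock xy mm [-48.9 269.3] yaw 0.0611 z [ 0.055 -0.004 -0.998] F [-0.6  0.1  0.4] op 0.004
```

View pics/u7b.png

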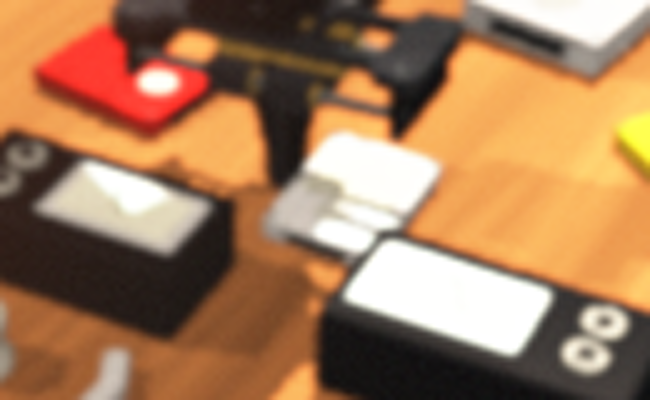

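send_rows(
  motion=[
    [[2.5,0,0],0],
    [[2.5,0,0.2],0],
    [[0,0,0],0],
    [[0,0,0],0],
    [[0,0,0],0],
  ],
)

```text
time_s: 9.88
position: [0.4857, 0.1018, 0.0045]
tcp_rot: [[0.997, 0.061, 0.055], [0.061, -0.998, -0.004], [0.054, 0.007, -0.999]]
force: [-1.4, 0.2, -0.3]
opening: 0.005
```

```bash
python3 sn.py u8
```

```text
t 9.88 tcp [0.4857 0.1018 0.0045] tcp dock xy mm [-43.9 269.3] yaw 0.0612 z [ 0.055 -0.004 -0.999] F [-1.4  0.2 -0.3] op 0.005
```

View pics/u8b.png

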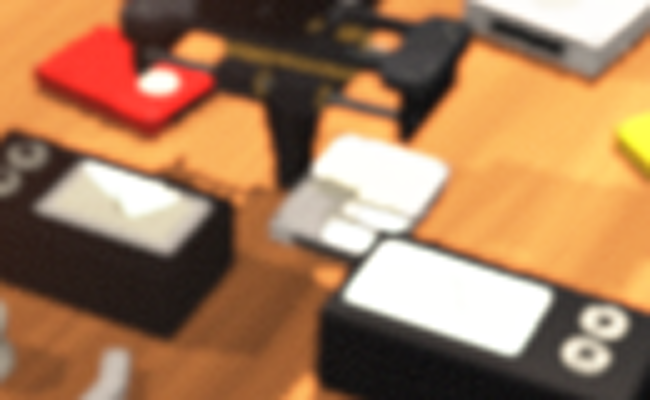

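send_rows(
  motion=[
    [[-8,0,0],0],
    [[-2,0,-30],0],
    [[0,-25,-8],0],
    [[0,-30,0],0],
    [[0,-30,0],0],
  ],
)

```text
time_s: 10.4
position: [0.4676, 0.1833, 0.0405]
tcp_rot: [[0.997, 0.05, 0.052], [0.05, -0.999, -0.005], [0.052, 0.007, -0.999]]
force: [1.3, 0.3, 0.6]
opening: 0.004
```

send_rows(
  motion=[
    [[25,0,0],0],
    [[28,0,0],0],
    [[0,0,0],0],
    [[0,0,0],0],
    [[0,0,0],0],
  ],
  gripper=0.62,
)

```text
time_s: 10.82
position: [0.5172, 0.1927, 0.0436]
tcp_rot: [[0.997, 0.06, 0.052], [0.06, -0.998, -0.004], [0.051, 0.007, -0.999]]
force: [0.5, -1.5, 0.4]
opening: 0.301
```

```bash
python3 sn.py u9
```

```text
t 10.82 tcp [0.5172 0.1927 0.0436] tcp dock xy mm [ -7.  358.1] yaw 0.0604 z [ 0.052 -0.004 -0.999] F [ 0.5 -1.5  0.4] op 0.301
```

View pics/u9a.png

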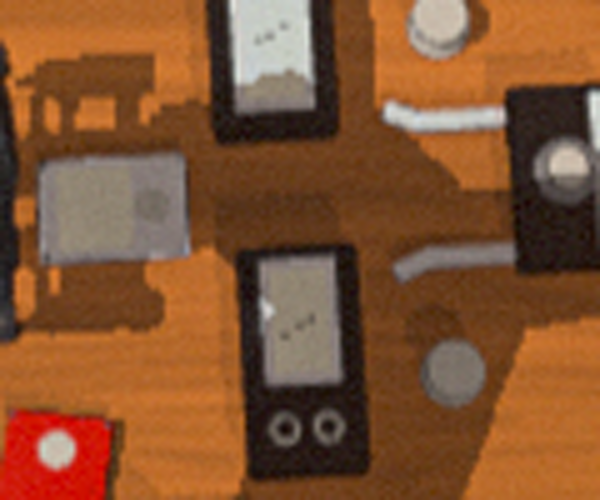

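```bash
python3 - <<'E'
from look import *
c=capture("top")
P=lambda q,z:pt(c,q,(220,165),z,5)
a,b,d,e=[P(q,.015) for q in((185,154),(190,257),(41,264),(37,161))]
print(a,b,d,e,"ctr",(a+b+d+e)/4,"yaw",np.arctan2((a-b)[1],(a-b)[0]),np.arctan2(-(e-a)[0],(e-a)[1]),np.arctan2(-(d-b)[0],(d-b)[1]))
for q,z in(((217,139),.055),((338,133),.055),((239,250),.05),((356,245),.05)):print(P(q,z))
E
```

```text
[ 35.22487274 217.25328946] [-35.456182   217.39170056] [-34.47914221 317.04482244] [ 36.10272365 317.0607334 ] ctr [  0.34806805 267.18763646] yaw -0.0019582464748162075 -0.008795218442515133 -0.009804093122372008
[ 35.21224152 194.53334496]
[ 34.70403332 114.6472811 ]
[-38.9466805  184.08363268]
[-40.02767516 107.31007096]
```

send_rows(
  motion=[
    [[2,0,20],0],
    [[2,0,17.5],0],
    [[0,14,0],0],
    [[0,12,0],0],
    [[0,0,0],0],
  ],
)

```text
time_s: 11.38
position: [0.5194, 0.1645, 0.005]
tcp_rot: [[0.997, 0.059, 0.045], [0.06, -0.998, -0.004], [0.045, 0.007, -0.999]]
force: [-1.1, 0.3, -0.2]
opening: 0.377
```

```bash
python3 -c "
from look import *
ctrl()"
```

```text
t 11.38 tcp [0.5194 0.1645 0.005 ] tcp dock xy mm [ -6.5 329.8] yaw 0.0598 z [ 0.045 -0.004 -0.999] F [-1.1  0.3 -0.2] op 0.377
```

send_rows(
  motion=[
    [[6,0,0],0],
    [[0,4,0.3],0],
    [[-0.8,6,0],0],
    [[-0.8,6,0],0],
    [[-0.8,6,0],0],
  ],
)

```text
time_s: 11.8
position: [0.5249, 0.1419, 0.0064]
tcp_rot: [[0.997, 0.059, 0.047], [0.059, -0.998, -0.003], [0.047, 0.006, -0.999]]
force: [0.9, 0.8, -0.4]
opening: 0.382
```

```bash
python3 sn.py u10
```

```text
t 11.8 tcp [0.5249 0.1419 0.0064] tcp dock xy mm [ -2.4 307. ] yaw 0.0589 z [ 0.047 -0.003 -0.999] F [ 0.9  0.8 -0.4] op 0.382
```

View pics/u10a.png

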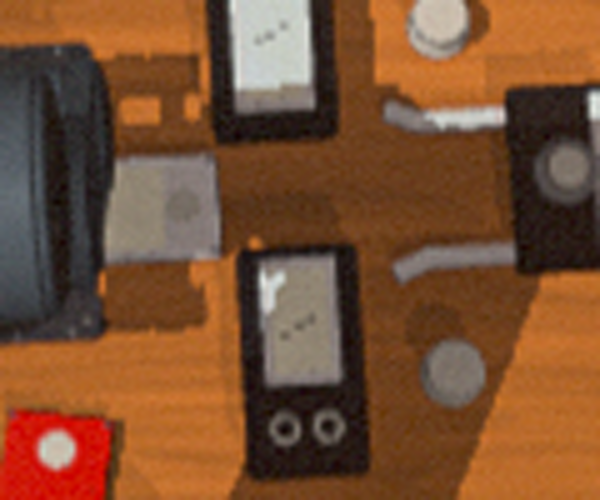

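```bash
python3 - <<'E'
from look import *
c=capture("top")
P=lambda q,z:pt(c,q,(220,165),z,5)
a,b=[P(q,.015) for q in((215,154),(220,257))]
print(a,b,(a+b)/2,"yaw",np.arctan2((a-b)[1],(a-b)[0]))
E
```

```text
[ 34.06753783 197.04905159] [-36.6097512  197.35387456] [ -1.27110669 197.20146307] yaw -0.004312857460909637
```

send_rows(
  motion=[
    [[-0.5,6,0],0],
    [[-0.3,6,0],0],
    [[0,6,0.2],0],
    [[0,6,0.2],0],
    [[0,6,0.2],0],
  ],
)

```text
time_s: 12.37
position: [0.5257, 0.1107, 0.0063]
tcp_rot: [[0.997, 0.059, 0.048], [0.059, -0.998, -0.003], [0.047, 0.005, -0.999]]
force: [-0.4, 1.0, 1.4]
opening: 0.381
```

```bash
python3 sn.py u11
```

```text
t 12.37 tcp [0.5257 0.1107 0.0063] tcp dock xy mm [ -3.5 275.8] yaw 0.0595 z [ 0.048 -0.003 -0.999] F [-0.4  1.   1.4] op 0.381
```

View pics/u11a.png

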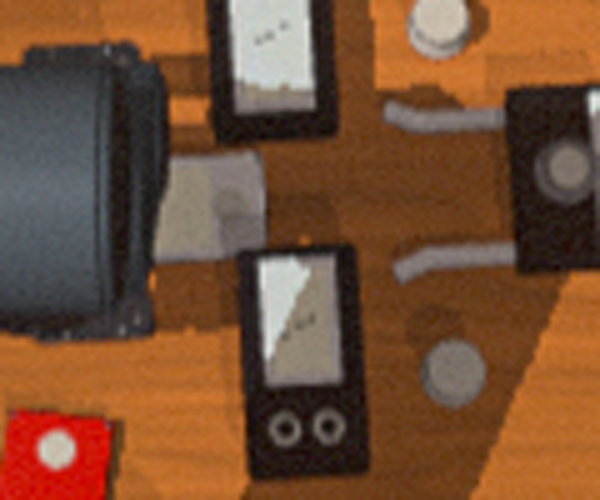

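View pics/u11b.png

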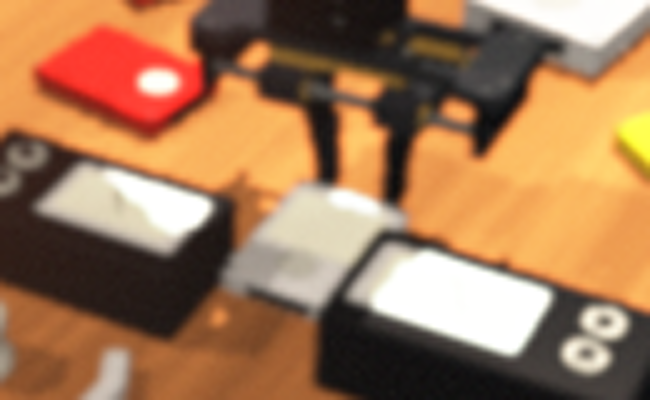

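send_rows(
  motion=[
    [[0,6,0.1],0],
    [[0,6,0.1],0],
    [[0,6,0.1],0],
    [[0,6,0.1],0],
    [[0,6,0.1],0],
  ],
)

```text
time_s: 12.88
position: [0.5276, 0.0784, 0.0059]
tcp_rot: [[0.997, 0.059, 0.048], [0.059, -0.998, -0.002], [0.047, 0.005, -0.999]]
force: [0.3, 2.0, 1.4]
opening: 0.377
```

send_rows(
  motion=[
    [[0,6,0.1],0],
    [[0,6,0.1],0],
    [[0,6,0.1],0],
    [[0,6,0.1],0],
    [[0,6,0.1],0],
  ],
)

```text
time_s: 13.3
position: [0.5294, 0.0448, 0.0056]
tcp_rot: [[0.997, 0.058, 0.047], [0.059, -0.998, -0.002], [0.047, 0.005, -0.999]]
force: [0.0, 1.8, 0.2]
opening: 0.379
```

```bash
python3 sn.py u12
```

```text
t 13.3 tcp [0.5294 0.0448 0.0056] tcp dock xy mm [ -3.7 209.8] yaw 0.0587 z [ 0.047 -0.002 -0.999] F [0.  1.8 0.2] op 0.379
```

View pics/u12a.png

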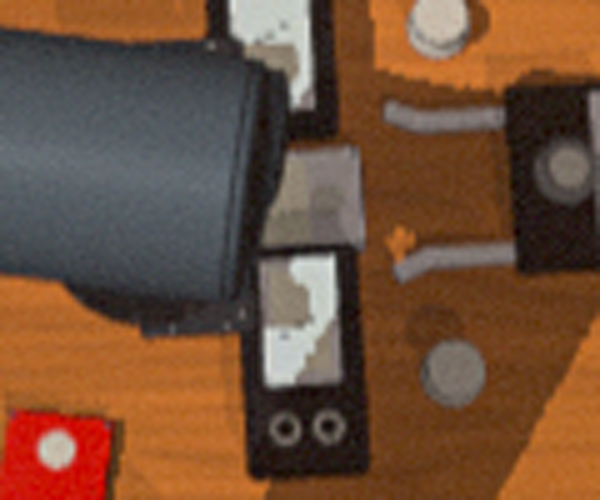

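View pics/u12b.png

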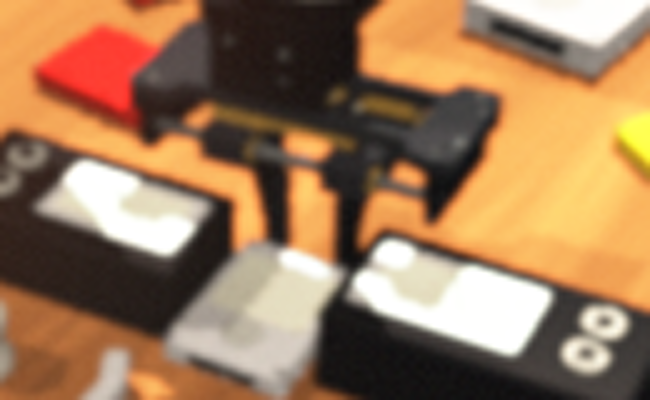

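send_rows(
  motion=[
    [[0,6,0],0],
    [[0,6,0],0],
    [[0,6,0],0],
    [[0,6,0],0],
    [[0,6,0],0],
  ],
)

```text
time_s: 13.82
position: [0.5311, 0.0128, 0.0055]
tcp_rot: [[0.997, 0.059, 0.047], [0.06, -0.998, -0.002], [0.047, 0.005, -0.999]]
force: [-0.0, 0.4, 0.7]
opening: 0.378
```

send_rows(
  motion=[
    [[0.3,6,0],0],
    [[0.3,6,0],0],
    [[0.3,6,0],0],
    [[0.3,6,0],0],
    [[0,0,0],0],
  ],
)

```text
time_s: 14.23
position: [0.5339, -0.0153, 0.0055]
tcp_rot: [[0.997, 0.058, 0.046], [0.058, -0.998, -0.003], [0.046, 0.005, -0.999]]
force: [-0.6, -0.0, -0.3]
opening: 0.378
```

```bash
python3 sn.py u13; python3 - <<'E'
from look import *
c=capture("scene");k=5;cv2.imwrite("pics/u13c.png",cv2.resize(c["image"][210:310,210:350],None,fx=k,fy=k,interpolation=cv2.INTER_CUBIC))
E
```

```text
t 14.23 tcp [ 0.5339 -0.0153  0.0055] tcp dock xy mm [ -2.8 149.5] yaw 0.0581 z [ 0.046 -0.003 -0.999] F [-0.6 -0.  -0.3] op 0.378
```

View pics/u13a.png

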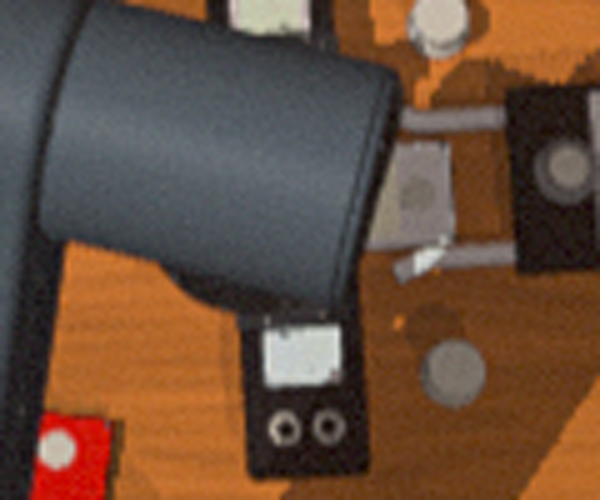

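View pics/u13c.png

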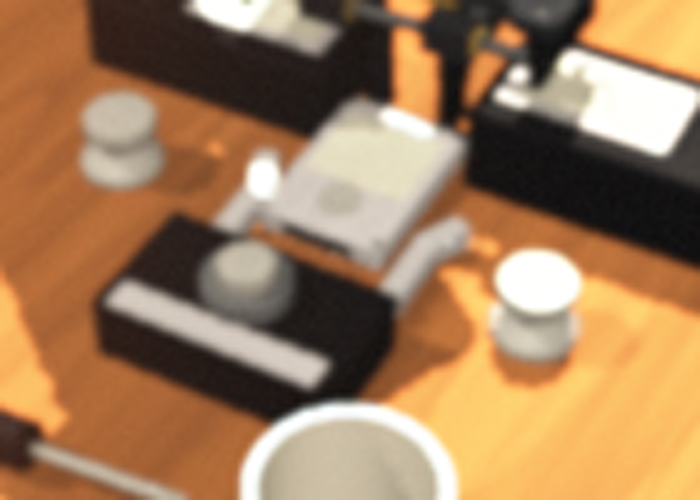

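```bash
python3 - <<'E'
from look import *
c=capture("top")
P=lambda q,z:pt(c,q,(220,165),z,5)
a,b=[P(q,.015) for q in((450,141),(455,241))]
print(a,b,(a+b)/2,"yaw",np.arctan2((a-b)[1],(a-b)[0]))
for q in((505,109),(505,131),(515,243),(515,265)):print("arm",P(q,.012))
E
```

```text
[33.97100383 38.03627139] [-34.7845693   39.50917571] [-0.40678273 38.77272355] yaw -0.021419050026047177
arm [54.72119264 -1.06671021]
arm [39.43714629  0.07477885]
arm [-37.9219129   -0.88662273]
arm [-52.87904755   0.24232713]
```

send_rows(
  motion=[
    [[0.2,6,0],0],
    [[0.2,6,0],0],
    [[0.2,6,0],0],
    [[0.2,6,0],0],
    [[0.2,6,0],0],
  ],
)

```text
time_s: 14.85
position: [0.5354, -0.0439, 0.0055]
tcp_rot: [[0.997, 0.063, 0.044], [0.063, -0.998, -0.001], [0.044, 0.004, -0.999]]
force: [-0.4, 0.5, -0.7]
opening: 0.377
```

send_rows(
  motion=[
    [[0,3,0],0],
    [[0,2,0],0],
    [[0,2,0],0],
    [[0,1,0],0],
    [[0,1,0],0],
  ],
)

```text
time_s: 15.27
position: [0.5361, -0.0554, 0.0055]
tcp_rot: [[0.997, 0.06, 0.044], [0.06, -0.998, -0.001], [0.044, 0.003, -0.999]]
force: [1.2, 6.0, 1.4]
opening: 0.381
```

```bash
python3 sn.py u14; python3 - <<'E'
from look import *
c=capture("scene");k=5;cv2.imwrite("pics/u14c.png",cv2.resize(c["image"][210:310,210:350],None,fx=k,fy=k,interpolation=cv2.INTER_CUBIC))
E
```

```text
t 15.27 tcp [ 0.5361 -0.0554  0.0055] tcp dock xy mm [ -3.  109.3] yaw 0.0599 z [ 0.044 -0.001 -0.999] F [1.2 6.  1.4] op 0.381
```

View pics/u14a.png

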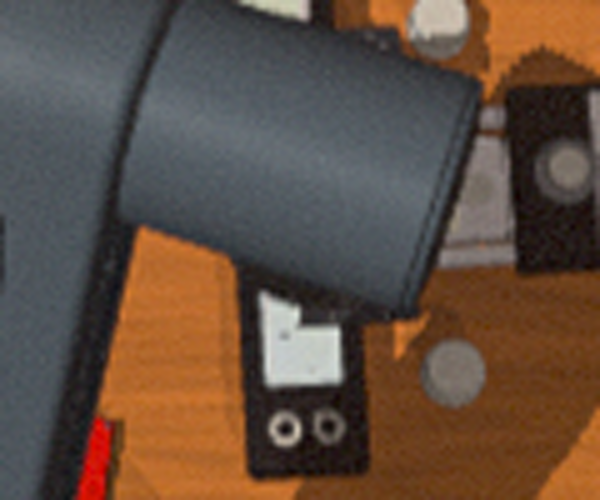

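View pics/u14c.png

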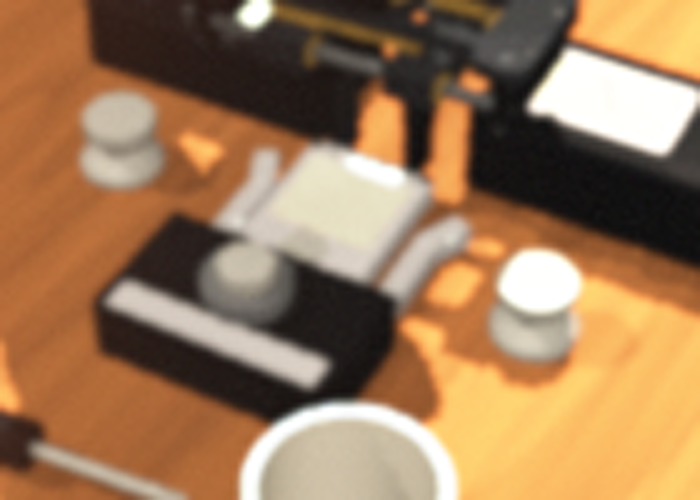

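send_rows(
  motion=[
    [[0,2,0],0],
    [[0,2,0],0],
    [[0,2,0],0],
    [[0,2,0],0],
    [[0,2,0],0],
  ],
)

```text
time_s: 15.83
position: [0.5361, -0.0555, 0.0056]
tcp_rot: [[0.997, 0.059, 0.042], [0.059, -0.998, 0.01], [0.043, -0.007, -0.999]]
force: [2.5, 9.6, 0.6]
opening: 0.385
```

send_rows(
  motion=[
    [[0,-8,0],0],
    [[0,-10,0],0],
    [[1,0,-20],0],
    [[1,0,-30],0],
    [[1,0,-30],0],
  ],
)

```text
time_s: 16.25
position: [0.5304, -0.0343, 0.082]
tcp_rot: [[0.998, 0.062, 0.029], [0.062, -0.998, 0.011], [0.03, -0.01, -1.0]]
force: [0.5, 0.1, 0.9]
opening: 0.377
```

send_rows(
  motion=[
    [[0,0,-30],0],
    [[0,0,-20],0],
    [[0,-25,0],0],
    [[0,-25,0],0],
    [[0,0,0],0],
  ],
  gripper=1,
)

```text
time_s: 16.67
position: [0.5298, 0.016, 0.1421]
tcp_rot: [[0.997, 0.061, 0.045], [0.061, -0.998, 0.004], [0.045, -0.001, -0.999]]
force: [-0.6, -0.6, -0.2]
opening: 0.087
```

```bash
python3 - <<'E'
from look import *
ctrl()
c=capture("top");k=6;cv2.imwrite("pics/v1.png",cv2.resize(c["image"][170:240,270:380],None,fx=k,fy=k,interpolation=cv2.INTER_CUBIC))
for r in recognise("top","dock_button_top")[:2]+place_of("top","dock_button_top")[:2]:print(r)
c=capture("scene");cv2.imwrite("pics/v1s.png",cv2.resize(c["image"][210:310,210:350],None,fx=5,fy=5,interpolation=cv2.INTER_CUBIC))
for r in place_of("scene","dock_button_top")[:2]:print(r)
E
```

```text
t 16.67 tcp [0.5298 0.016  0.1421] tcp dock xy mm [ -5.1 181. ] yaw 0.0613 z [ 0.045  0.004 -0.999] F [-0.6 -0.6 -0.2] op 0.087
{'xy': [336.0, 199.4], 'p': 0.42}
{'xy': [335.8, 200.8], 'p': 0.46}
{'xy': [306.3, 168.0], 'p': 0.16}
{'xy': [258.9, 263.7], 'p': 0.44}
{'xy': [311.4, 166.8], 'p': 0.26}
```

View pics/v1.png

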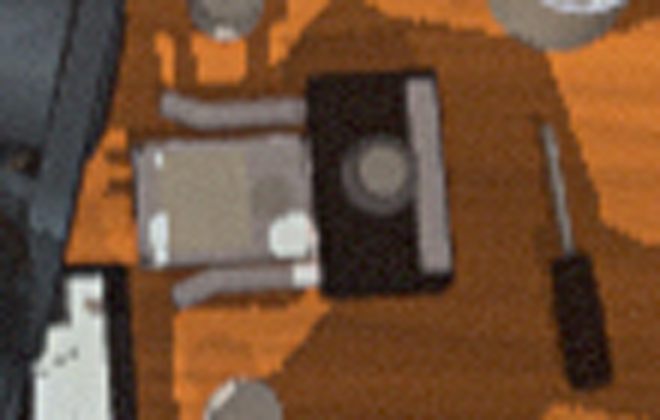

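View pics/v1s.png

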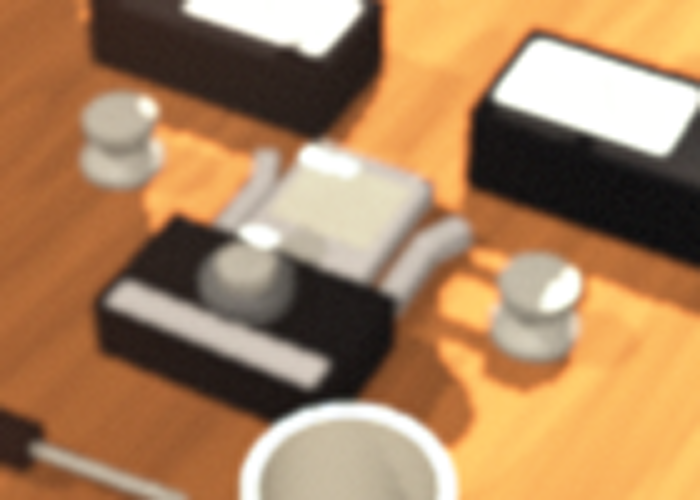

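```bash
python3 - <<'E'
from look import *
c=capture("top");s=capture("scene")
P=lambda q,z:pt(c,q,(270,170),z,6)
b1,b2=P((134,142),.015),P((143,268),.015);print("drive back",b1,b2)
pt_=((382.5)/6-.5+270,(172.5)/6-.5+170);ps=((248.5)/5-.5+210,(260.5)/5-.5+210)
r=least_squares(lambda X:np.r_[proj(c,X)[0]-pt_,proj(s,X)[0]-ps],[.55,-.2,.045]);print(r.x,r.fun,dk(r.x))
for z in(.04,.045,.05):print(z,ray(c,pt_,z),dk(ray(c,pt_,z)),ray(s,ps,z))
print("tgt tool at 34 mm: dock centre",dk((.5479,-.2003)))
E
```

```text
drive back [35.83208356 97.81118666] [-36.4042348   97.34884994]
[ 0.54983872 -0.19924812  0.05632928] [-0.00652582 -0.00773788 -0.00693204  0.00109659] [  2.04164233 -35.03358645]
0.04 [ 0.55332779 -0.20114418  0.04      ] [  5.41073197 -37.13544859] [ 0.54010149 -0.18551314  0.04      ]
0.045 [ 0.55225149 -0.20057003  0.045     ] [  4.37080002 -36.49779337] [ 0.54308651 -0.1897153   0.045     ]
0.05 [ 0.55117519 -0.19999588  0.05      ] [  3.33086806 -35.86013815] [ 0.54607153 -0.19391745  0.05      ]
tgt tool at 34 mm: dock centre [  0.04333336 -35.9673202 ]
```

send_rows(
  motion=[
    [[0,36,0],0],
    [[0,36,0],0],
    [[1,36,0],0],
    [[1,36,0],0],
    [[1,36,0],0],
  ],
)

```text
time_s: 17.43
position: [0.5417, -0.1685, 0.1378]
tcp_rot: [[0.997, 0.066, 0.036], [0.066, -0.998, 0.008], [0.037, -0.005, -0.999]]
force: [0.1, -0.6, 0.0]
opening: 0.004
```

send_rows(
  motion=[
    [[0,28,0],0],
    [[0,0,0],0],
    [[0,0,20],0],
    [[0,0,20],0],
    [[0,0,0],0],
  ],
)

```text
time_s: 17.85
position: [0.5467, -0.2132, 0.0961]
tcp_rot: [[0.998, 0.049, 0.043], [0.049, -0.999, 0.0], [0.043, 0.002, -0.999]]
force: [-0.5, -0.4, -1.1]
opening: 0.007
```

```bash
python3 -c "
from look import *
ctrl()"
```

```text
t 17.85 tcp [ 0.5467 -0.2132  0.0961] tcp dock xy mm [ -2.  -48.8] yaw 0.0491 z [ 0.043  0.    -0.999] F [-0.5 -0.4 -1.1] op 0.007
```

send_rows(
  motion=[
    [[1.5,-12.5,0],0],
    [[0,0,0],0],
    [[0,0,15],0],
    [[0,0,15],0],
    [[0,0,0],0],
  ],
)

```text
time_s: 18.27
position: [0.5492, -0.1977, 0.068]
tcp_rot: [[0.998, 0.05, 0.044], [0.05, -0.999, 0.0], [0.044, 0.002, -0.999]]
force: [-0.3, 0.7, -0.4]
opening: 0.004
```

```bash
python3 - <<'E'
from look import *
ctrl()
c=capture("scene");cv2.imwrite("pics/v2s.png",cv2.resize(c["image"][210:310,210:350],None,fx=5,fy=5,interpolation=cv2.INTER_CUBIC))
E
```

```text
t 18.27 tcp [ 0.5492 -0.1977  0.068 ] tcp dock xy mm [  1.5 -33.5] yaw 0.0501 z [ 0.044  0.    -0.999] F [-0.3  0.7 -0.4] op 0.004
```

View pics/v2s.png

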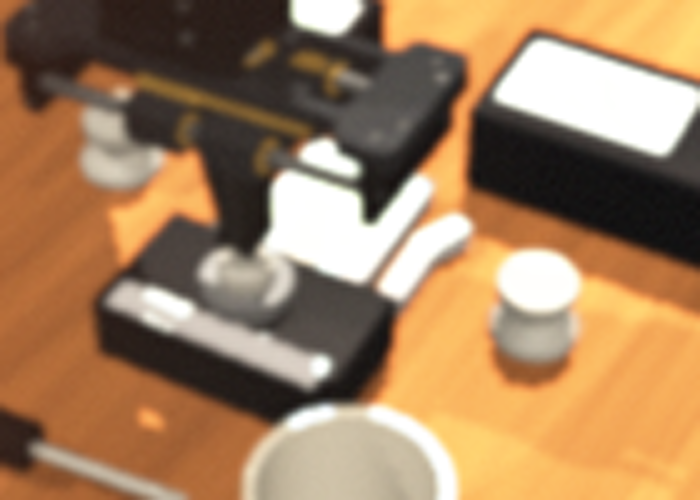

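send_rows(
  motion=[
    [[-0.5,2,4],0],
    [[0,0,4],0],
    [[0,0,3],0],
    [[0,0,3],0],
    [[0,0,0],0],
  ],
)

```text
time_s: 18.73
position: [0.5525, -0.2, 0.0586]
tcp_rot: [[0.997, 0.052, 0.051], [0.053, -0.999, -0.004], [0.051, 0.007, -0.999]]
force: [-0.8, 0.1, 0.9]
opening: 0.001
```

send_rows(
  motion=[
    [[-3,0,3],0],
    [[0,0,3],0],
    [[0,0,0],0],
    [[0,0,0],0],
    [[0,0,0],0],
  ],
)

```text
time_s: 19.15
position: [0.5508, -0.2009, 0.054]
tcp_rot: [[0.997, 0.051, 0.054], [0.052, -0.999, -0.005], [0.054, 0.008, -0.999]]
force: [-0.6, 0.4, 3.6]
opening: 0.006
```

send_rows(
  motion=[
    [[0,0,2],0],
    [[0,0,2],0],
    [[0,0,0],0],
    [[0,0,0],0],
    [[0,0,0],0],
  ],
)

```text
time_s: 19.57
position: [0.5508, -0.2008, 0.054]
tcp_rot: [[0.997, 0.052, 0.055], [0.053, -0.999, -0.006], [0.054, 0.009, -0.998]]
force: [-1.2, 1.5, 3.6]
opening: 0.004
```

send_rows(
  motion=[
    [[0,0,2],0],
    [[0,0,2],0],
    [[0,0,2],0],
    [[0,0,0],0],
    [[0,0,0],0],
  ],
)

```text
time_s: 19.98
position: [0.5508, -0.2009, 0.0537]
tcp_rot: [[0.997, 0.053, 0.055], [0.054, -0.999, -0.007], [0.055, 0.01, -0.998]]
force: [-1.4, 0.2, 3.8]
opening: 0.002
```

send_rows(
  motion=[
    [[0,0,4],0],
    [[0,0,4],0],
    [[0,0,5],0],
    [[0,0,5],0],
    [[0,0,5],0],
  ],
)

```text
time_s: 20.4
position: [0.551, -0.2009, 0.0519]
tcp_rot: [[0.997, 0.057, 0.057], [0.058, -0.998, -0.01], [0.056, 0.013, -0.998]]
force: [-9.6, 4.4, 39.0]
opening: 0.006
```

send_rows(
  motion=[
    [[0,0,0.5],0],
    [[0,0,0.5],0],
    [[0,0,1],0],
    [[0,0,1],0],
    [[0,0,1],0],
  ],
)

```text
time_s: 20.82
position: [0.551, -0.2009, 0.0523]
tcp_rot: [[0.997, 0.058, 0.059], [0.058, -0.998, -0.011], [0.058, 0.015, -0.998]]
force: [-4.8, 2.6, 21.2]
opening: 0.006
```

```bash
python3 - <<'E'
from look import *
ctrl()
c=capture("scene");cv2.imwrite("pics/v3s.png",cv2.resize(c["image"][210:310,210:350],None,fx=5,fy=5,interpolation=cv2.INTER_CUBIC))
ctrl()
E
```

```text
t 20.82 tcp [ 0.551  -0.2009  0.0523] tcp dock xy mm [  3.1 -36.8] yaw 0.0586 z [ 0.059 -0.011 -0.998] F [-4.8  2.6 21.2] op 0.006
t 20.87 tcp [ 0.551  -0.2009  0.0524] tcp dock xy mm [  3.1 -36.8] yaw 0.0586 z [ 0.059 -0.011 -0.998] F [-3.9  1.1 13.2] op 0.007
```

View pics/v3s.png

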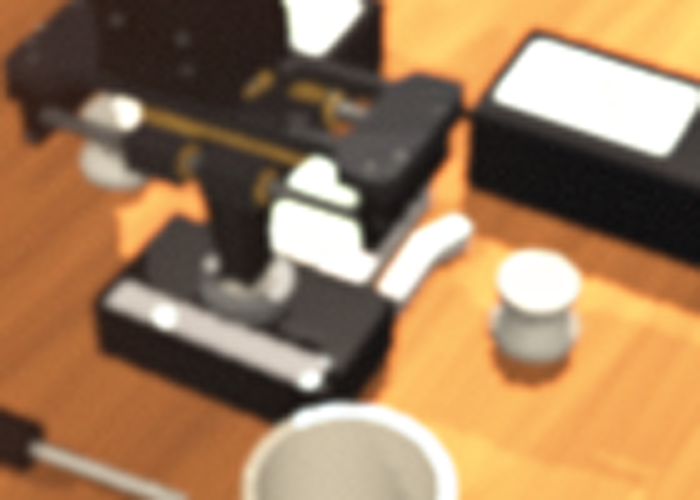

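send_rows(
  motion=[
    [[0,0,0],0],
    [[0,0,0],0],
    [[0,0,0],0],
    [[0,0,0],0],
    [[0,0,0],0],
  ],
)

```text
time_s: 21.28
position: [0.551, -0.2009, 0.0525]
tcp_rot: [[0.997, 0.058, 0.057], [0.058, -0.998, -0.01], [0.057, 0.014, -0.998]]
force: [-1.9, 1.6, 9.9]
opening: 0.009
```

send_rows(
  motion=[
    [[0,0,-0.5],0],
    [[0,0,0],0],
    [[0,0,0],0],
    [[0,0,0],0],
    [[0,0,0],0],
  ],
)

```text
time_s: 21.7
position: [0.551, -0.2009, 0.0525]
tcp_rot: [[0.997, 0.058, 0.055], [0.058, -0.998, -0.009], [0.055, 0.012, -0.998]]
force: [-0.6, 0.5, 9.9]
opening: 0.004
```

send_rows(
  motion=[
    [[0,0,-1],0],
    [[0,0,0],0],
    [[0,0,0],0],
    [[0,0,0],0],
    [[0,0,0],0],
  ],
)

```text
time_s: 22.12
position: [0.551, -0.2009, 0.0525]
tcp_rot: [[0.997, 0.058, 0.053], [0.058, -0.998, -0.008], [0.053, 0.011, -0.999]]
force: [-1.5, 0.9, 10.0]
opening: 0.004
```

send_rows(
  motion=[
    [[0,0,-1],0],
    [[0,0,0],0],
    [[0,0,0],0],
    [[0,0,0],0],
    [[0,0,0],0],
  ],
)

```text
time_s: 22.53
position: [0.551, -0.2009, 0.0525]
tcp_rot: [[0.997, 0.058, 0.052], [0.058, -0.998, -0.007], [0.051, 0.009, -0.999]]
force: [-2.0, 1.5, 9.6]
opening: 0.007
```

send_rows(
  motion=[
    [[0,0,-1],0],
    [[0,0,0],0],
    [[0,0,0],0],
    [[0,0,0],0],
    [[0,0,0],0],
  ],
)

```text
time_s: 22.95
position: [0.551, -0.2009, 0.0525]
tcp_rot: [[0.997, 0.057, 0.05], [0.058, -0.998, -0.005], [0.05, 0.008, -0.999]]
force: [-2.3, 1.2, 9.2]
opening: 0.005
```

send_rows(
  motion=[
    [[0,0,-2],0],
    [[0,0,-1],0],
    [[0,0,0],0],
    [[0,0,0],0],
    [[0,0,0],0],
  ],
)

```text
time_s: 23.37
position: [0.551, -0.2009, 0.0534]
tcp_rot: [[0.997, 0.057, 0.049], [0.057, -0.998, -0.005], [0.049, 0.007, -0.999]]
force: [-1.3, 0.2, 4.3]
opening: 0.004
```

send_rows(
  motion=[
    [[0,0,-2],0],
    [[0,0,-2],0],
    [[0,0,0],0],
    [[0,0,0],0],
    [[0,0,0],0],
  ],
)

```text
time_s: 23.78
position: [0.5509, -0.2009, 0.0567]
tcp_rot: [[0.997, 0.057, 0.049], [0.057, -0.998, -0.004], [0.049, 0.007, -0.999]]
force: [-0.4, 0.4, 2.3]
opening: 0.007
```

send_rows(
  motion=[
    [[0,0,-2],0],
    [[0,0,-2],0],
    [[0,0,0],0],
    [[0,0,0],0],
    [[0,0,0],0],
  ],
)

```text
time_s: 24.2
position: [0.55, -0.2009, 0.06]
tcp_rot: [[0.997, 0.057, 0.047], [0.057, -0.998, -0.004], [0.047, 0.007, -0.999]]
force: [-0.0, -0.6, 0.5]
opening: 0.002
```

send_rows(
  motion=[
    [[0,0,-30],0],
    [[0,0,-35],0],
    [[0,-30,-30],0],
    [[0,-30,0],0],
    [[0,0,0],0],
  ],
)

```text
time_s: 24.62
position: [0.5406, -0.1406, 0.155]
tcp_rot: [[0.998, 0.052, 0.042], [0.052, -0.999, -0.0], [0.041, 0.002, -0.999]]
force: [-0.1, 0.4, -0.6]
opening: 0.007
```

send_rows(
  motion=[
    [[0,-35,0],0],
    [[0,-35,0],0],
    [[0,-35,0],0],
    [[0,0,0],0],
    [[0,0,0],0],
  ],
)

```text
time_s: 25.03
position: [0.536, -0.0336, 0.1552]
tcp_rot: [[0.998, 0.052, 0.046], [0.053, -0.999, -0.004], [0.045, 0.006, -0.999]]
force: [0.2, -0.5, 0.6]
opening: 0.004
```

```bash
python3 - <<'E'
from look import *
ctrl()
c=capture("top");k=5;cv2.imwrite("pics/w1.png",cv2.resize(c["image"][160:260,270:400],None,fx=k,fy=k,interpolation=cv2.INTER_CUBIC))
c=capture("scene");cv2.imwrite("pics/w1s.png",cv2.resize(c["image"][170:320,200:400],None,fx=4,fy=4,interpolation=cv2.INTER_CUBIC))
E
```

```text
t 25.03 tcp [ 0.536  -0.0336  0.1552] tcp dock xy mm [ -1.8 131.1] yaw 0.0527 z [ 0.046 -0.004 -0.999] F [ 0.2 -0.5  0.6] op 0.004
```

View pics/w1.png

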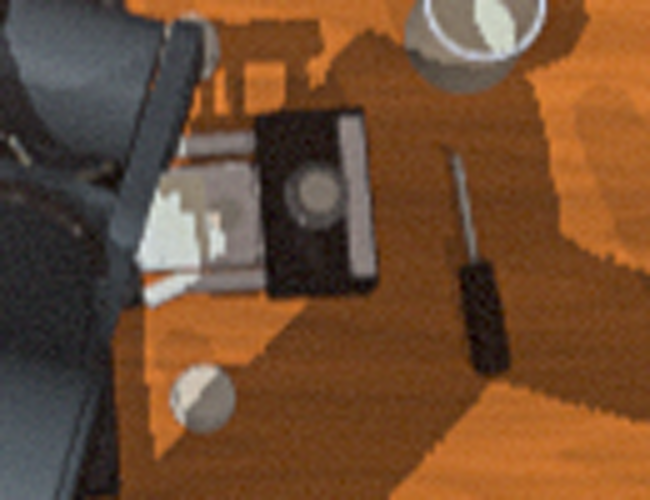

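View pics/w1s.png

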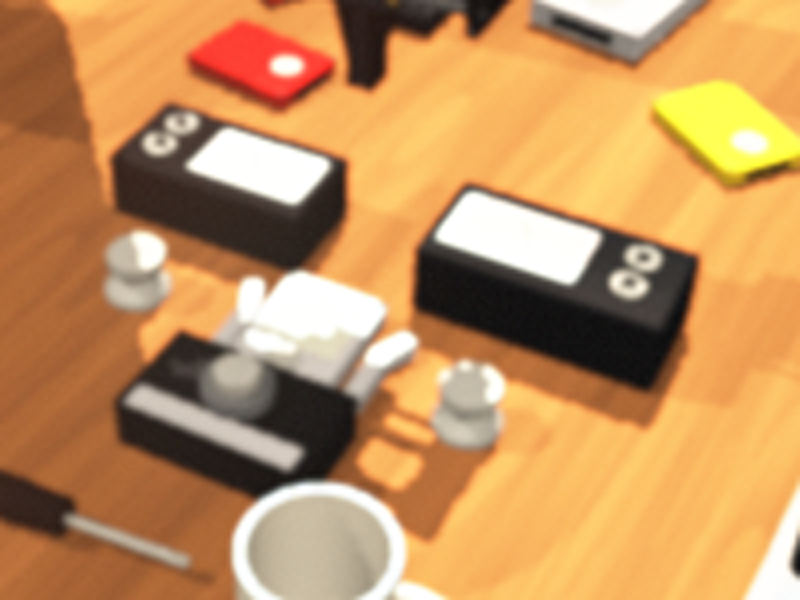

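The drive sits flush against the housing, with its front edge at about (262,215) in the top view. The button stands proud again at (320,190), and the bystanders look unmoved. The arm is clear, so I'm handing in.

```bash
python3 -c "
from rig import bot
print(bot.hand_in())"
```

```text
the job is handed in; nothing more can be done
None
```

I pushed the small drive through the gap and home against the dock's stop, then pressed and released the button and handed the job in at about 25 s. No verdict was reported.

**How it went:** Pushing from behind with both fingertips squared the drive up but left it about 8 mm off the gap's centre line. I nudged it sideways with the closed fingertips, then pushed it through the gap and into the bay.

**Drive home:**
- The tool stopped within about 0.2 mm of where it should with the drive home, and the push force rose from near 0 to about 10 N.
- The pictures after the push and at the end showed the drive flush with the stop. Its back edge measured about 97.5 mm out where 100 mm was expected, which is about the camera's accuracy.

**Button:**
- The fingertips met the button at about 58.5 mm height and hit the hard bottom at about 52.5 mm, so the full 6 mm travel. On release the force fell smoothly to zero.
- The last picture shows the button up.
- I had no direct reading of the button's travel.

**Things that were off:**
- The fingertip force read 39 N for a moment when the button bottomed. The 40 N limit is for the arm and gripper body; the wrist limit is 120 N.
- The tool drifted to about 3° of tilt during the run, with no visible effect.
- The scene camera disagreed with the top camera by a few millimetres, so I relied on the top one.
- In the last pictures the feet, the mug and the screwdriver look unmoved. I didn't measure any bystander, and those close-ups don't show the remote, the spray can or all of the large drive.

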